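# Click the recovery unit's selector to vapour and start it

## Robot

A 6-joint arm with a two-finger parallel gripper is mounted at the origin on the work surface. World frame = base frame: x ahead of the robot, y to its left, z up, the work surface at z = 0. Lengths are in mm, angles in rad, forces in N, time in s.
With the tool pointing down it reaches from about 325 to 750 mm from the base axis. Payload 7.6 kg.
Tool frame: the origin (TCP) lies between the finger pads; the fingertips stand 25 mm ahead of it and the grasp point (between the pads) lies 6 mm ahead of it; z points along the fingers, x is the direction in which the jaws open and shut, and the axes are right-handed (so a half turn about z gives the same grasp; the last joint's range is limited). The gripper opens to 85 mm and grips with 20 to 120 N. Pads are 22 mm wide; open, the fingers measure 114 mm over their backs; the gripper's body (76 mm by 85 mm) begins 54 mm behind the grasp point. The pads swing forward as they close: fully open they stand 13 mm farther back than shut.
Start: joints at [-1.179, 0.052, 1.401, -0, 1.689, -0.07], TCP at [233.945, -470.014, 256.323] pointing down, gripper open.
Joint ranges: [-2.9, 2.9], [-0.91, 2.17], [0.12, 2.37], [-1.06, 4.2], [0.26, 2.73], [-2.93, 2.93]. Speed limits (rad/s): [2.57, 2.57, 3.01, 3.14, 3.14, 3.14].

## Interface

Orientations are given as a 3x3 rotation matrix whose columns are the frame's x, y, z axes.
In Python, from rig import sensors, vision, close_job, recognise gives the robot as it stands. The module is installed in compiled form; this text tells all that it offers.
- The arm moves only by the tool arm_command, never from a script. Its argument "steps" is a list of rows, each an object of numbers: "tx", "ty", "tz": the shift along the tool's x, y, z in m; "wx", "wy", "wz": the turn, a rotation vector about the tool's x, y, z in rad. In form: [{"tx": .., "ty": .., "tz": .., "wx": .., "wy": .., "wz": ..}, ...]. A call has 1 to 10 rows; each row shifts and turns the pose as measured when the row begins, along the tool's axes as they then stand; what a row does not reach is not made up. A row lasts 1/12 s, in which the tool goes at most 41.7 mm and 7.16 degrees, less where a joint would pass 70% of its speed; a pose out of reach is approached as far as the arm can. A call with a gripper value outside its range is refused whole. "gripper" is the opening, from 0 (shut) to 1 (fully open), set as the call begins (left out, the last holds). The fingers move at their own pace and stop on an object; "force" is the grip in N (left out, the last holds). Time passes only in rows, so rows that do not move let the fingers close. It gives the time, the measured TCP pose, the force and the opening at its end, in the units of the state.
- sensors.state(): the state, without advancing time (a new reading comes with each control period).
- vision.snapshot(name): name is "side" or "top"; returns the picture (384x512x3 uint8, red, green, blue); there is no depth.
- vision.camera_params(name): a dict with "K" (3x3 intrinsics, pixels), "cam_to_world" (4x4, takes a point from camera to world coordinates). Camera axes: x right, y down, z forward; pixel columns grow to the right and rows downward; lengths in mm; the calibration is good to about 2 mm. A picture is of the moment at which its call begins. camera_params takes no time and is no camera call.
- close_job(): hands the job in, once; it reports no verdict.
Trained networks look in the newest picture that a camera, given by its name, has taken for a name from the list of things; names that differ only in an ending like _2 or _b are one class to them, and where a whole thing is asked for, a point or a joint stands for the part that bears it (a point fixed in the world has none). Each returns a list of dicts, best first, with "confidence" (0 to 1); they miss things now and then, are a little off and sometimes report something else, mostly with a low value. They report only what shows in the picture. A call takes as long as a camera call.
- recognise(camera, thing): "at" ([column, row] in pixels, amid what is visible of it).
The state is a dict: "time": time; "joint_positions": joint angles; "qd": joint speeds; "effort": joint torques, N m; "position": TCP position; "ee_rot": TCP orientation; "force": force on the tool from outside, world axes, zero at the start; "ft_torque": the same for the moment, N m; "opening": finger opening in mm.
Only numpy, scipy, OpenCV 4.12 (cv2) and the standard library are available. Lean on these libraries where they do the work, as an engineer would, in place of code of your own. Each camera call takes 0.05 s, during which the arm holds its last target.

## Task

The liquid has been drawn off, so set the refrigerant recovery unit on the bench to vapour: with a fingertip rub the rim of its knurled mode selector round clockwise (seen from above) until it clicks into its third position, the one with three pips, without running on into the fourth. Then press the flat round start button on the same deck right down and let it come up again. Do not grip the selector, do not press the mushroom-headed stop button, and leave the loose things where they lie.

Things in the scene. Friction and masses are not known exactly. Their poses are not given: they have to be found in the camera images.
- unit: Recovery unit: black case 280 deep (x), 400 wide (y), flat grey deck 190 mm above the bench; gauge cowl and carry bar, up to 295 mm high, from x = +38 mm to the rear. Heavy, immovable. Origin: centre of its underside; x to its rear, y to its left seen from its front, z up. Its front (-x) faces the robot, turned up to 17 degrees. Selector, start and stop stand in a row along y
- selector_top (a point): Top centre of the mode selector, on its vertical axis, at (-65, 95, 219) mm in the unit frame. Black round knob, 60 mm across its knurl (24 upright ribs nearly 2 mm high), from 3 to 29 mm above the deck, white pointer line on top. Its front half is free to the fingers; the deck runs on 45 mm before the rim
- selector_guard: Fixed black collar round the rear (+x) half of the selector: inner radius 37, outer 42, 16 mm high. White marks on it and 1, 2, 3 and 4 white pips behind it on the deck show the four positions, counted clockwise from left-rear to right-rear. Origin: on the selector's axis at deck height; axes as the unit's
- selector (a joint): Selector angle, rad, growing clockwise from above. Four sprung clicks 0.698 apart: 0, 0.698, 1.396 (third), 2.094, stops just beyond. Starts in the first or second. Pointer at 0: 60 degrees left of straight to the rear; at 1.396: 20 degrees right of it. Past half-way it snaps on, and it centres itself when let go. Peak torque about 0.07 N m, 2 to 3 N along the rim
- start_top (a point): Centre of the top of the start button: flat, round, black, 30 mm in diameter in a steel ring 46 mm across and 12 mm high; its top, when up, stands 22 mm above the deck, at (-65, -35, 212) mm in the unit frame
- start (a joint): How far the start button is pressed, in m: 0 up, 0.006 fully down (5 N); a spring returns it
- stop_top (a point): Centre of the top of the stop button when up: black mushroom head 42 mm in diameter, standing 39 mm above the deck; at (-65, -135, 229) mm in the unit frame. To be left alone
- stop (a joint): How far the stop button is pressed, in m: 0 up, 0.006 fully down
- adapter: Loose brass flare adapter with a hexagon, 25 mm wide, 38 mm tall, standing on the deck behind the gap between selector and start button. Origin: centre of its underside. A bystander
- cap: Loose brass valve cap 22 mm in diameter, 16 mm tall, standing on the deck behind the gap between the start and stop buttons. Origin: centre of its underside. A bystander
- leak_fluid: Loose bottle of leak-test fluid, 64 mm in diameter, 190 mm tall, on the bench to the left of the unit. Origin: centre of its underside. A bystander
- tape: Loose roll of rubber tape, 90 mm outside, 25 mm high, lying on the bench to the right. Origin: centre of its underside. A bystander
- wrench: Loose steel wrench lying on the bench at the front left. A bystander
- driver: Loose screwdriver lying on the bench at the front right. A bystander
- drier: Loose filter drier, dark steel, 42 mm in diameter, 125 mm tall, standing on the bench to the left of the unit. Origin: centre of its underside. A bystander

How it is judged:
By the outcome, as a careful person would: the job done as asked, in the order asked, and still so for the second after the job is handed in, with the robot touching nothing.
It also fails if it takes over 51 s, if anything falls off the work surface, if the arm or the gripper's body presses on something with over 40 N, if the wrist force passes 120 N, or if a joint passes its speed limit or range.

## Working session

There is one attempt and no reset: what is moved stays moved. The work goes in short steps, Python scripts to look and compute and a tool call to move; the robot and the scene stay as the last step left them, time stands still between calls to the robot, and variables do not carry over. Pictures are saved under pics/ and viewed, and the job is handed in when it is done.

Besides the shell and the picture viewer there is one more tool, called after "Request:" by a JSON object that holds its "method" and its "body". arm_command: Moves the arm, as the interface text tells. Its arguments: {"type":"object","properties":{"steps":{"type":"array"},"gripper":{"type":"number"},"force":{"type":"number"}},"required":["steps"]}

```bash
mkdir -p pics
python3 - <<'E'
from rig import sensors, vision, recognise
import cv2
print(sensors.state())
for n in("top","side"):
    im=vision.snapshot(n); cv2.imwrite(f"pics/{n}0.png",cv2.resize(im[:,:,::-1],None,fx=1.5,fy=1.5,interpolation=cv2.INTER_CUBIC))
    p=vision.camera_params(n); print(n,p)
    for t in("selector_top","start_top","stop_top","selector_guard","adapter","cap"):
        print(t,recognise(n,t)[:2])
E
```

```text
{'time': 0.0, 'joint_positions': array([-1.17931306e+00,  5.28650540e-02,  1.40172044e+00, -2.76737054e-05,
        1.68858698e+00, -7.03049867e-02]), 'qd': array([ 8.62713731e-04, -4.63783801e-04,  2.53697223e-03, -2.14381331e-04,
       -2.38474900e-03, -2.97141343e-05]), 'effort': array([ 3.95492898e-04, -3.81668580e+01, -3.60186625e+01, -7.02774082e-05,
        6.16445759e-03,  8.73241618e-06]), 'position': array([ 233.82775616, -469.76722589,  255.45974689]), 'ee_rot': array([[ 4.45546378e-01, -8.95258639e-01, -6.28198745e-04],
       [-8.95257469e-01, -4.45546813e-01,  1.44981141e-03],
       [-1.57784814e-03, -8.35586021e-05, -9.99998752e-01]]), 'force': array([ 0.49599289, -0.56435663,  0.44902232]), 'ft_torque': array([-0.02916564, -0.0405777 , -0.0162139 ]), 'opening': 85.36015452430124}
top {'K': array([[364.72655344,   0.        , 258.31038485],
       [  0.        , 364.72655344, 191.64221005],
       [  0.        ,   0.        ,   1.        ]]), 'cam_to_world': array([[-1.99065755e-02, -9.92944087e-01,  1.16900675e-01,
         3.28635104e+02],
       [-9.99740489e-01, 
[... 716 characters left out ...]
        ]]), 'cam_to_world': array([[-7.84899816e-01, -2.86802013e-01,  5.49251203e-01,
        -1.56186178e+02],
       [-6.19109628e-01,  3.99067649e-01, -6.76349229e-01,
         7.10680811e+02],
       [-2.52100660e-02, -8.70913094e-01, -4.90790012e-01,
         6.66797036e+02],
       [ 0.00000000e+00,  0.00000000e+00,  0.00000000e+00,
         1.00000000e+00]])}
selector_top [{'at': [206.0, 175.4], 'confidence': 0.64}]
start_top [{'at': [232.8, 149.6], 'confidence': 0.59}]
stop_top [{'at': [208.0, 174.1], 'confidence': 0.88}]
selector_guard [{'at': [94.5, 274.8], 'confidence': 0.71}, {'at': [185.6, 169.4], 'confidence': 0.54}]
adapter [{'at': [209.6, 151.3], 'confidence': 0.63}]
cap []
```

View pics/top0.png

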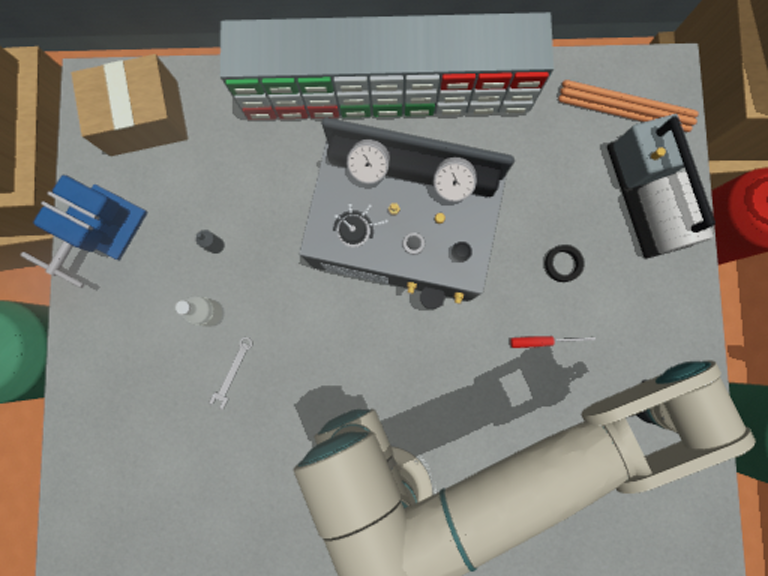

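View pics/side0.png

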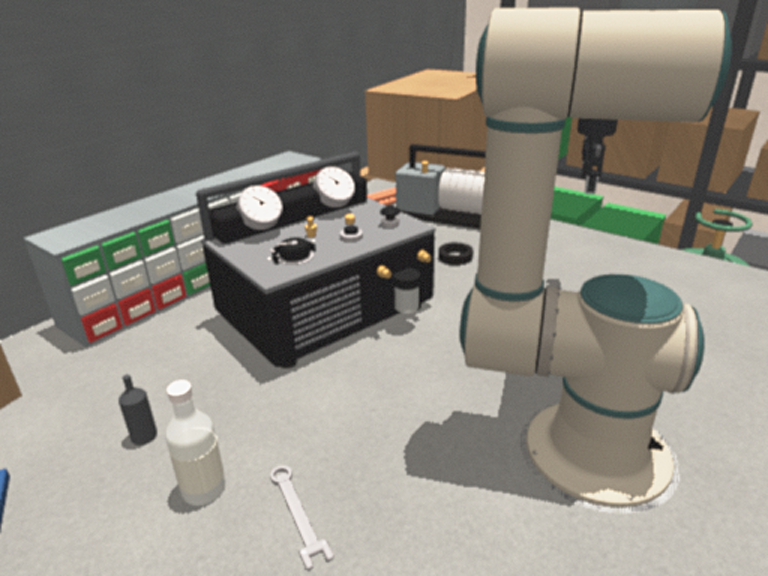

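Run:
```python
import cv2
a=cv2.imread("pics/top0.png");a=cv2.resize(a,(512,384),interpolation=cv2.INTER_AREA)
cv2.imwrite("pics/topc.png",cv2.resize(a[100:210,200:350],None,fx=5,fy=5,interpolation=cv2.INTER_CUBIC))
a=cv2.imread("pics/side0.png");a=cv2.resize(a,(512,384),interpolation=cv2.INTER_AREA)
cv2.imwrite("pics/sidec.png",cv2.resize(a[115:215,145:295],None,fx=5,fy=5,interpolation=cv2.INTER_CUBIC))
```

```text
(no output)
```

View pics/topc.png

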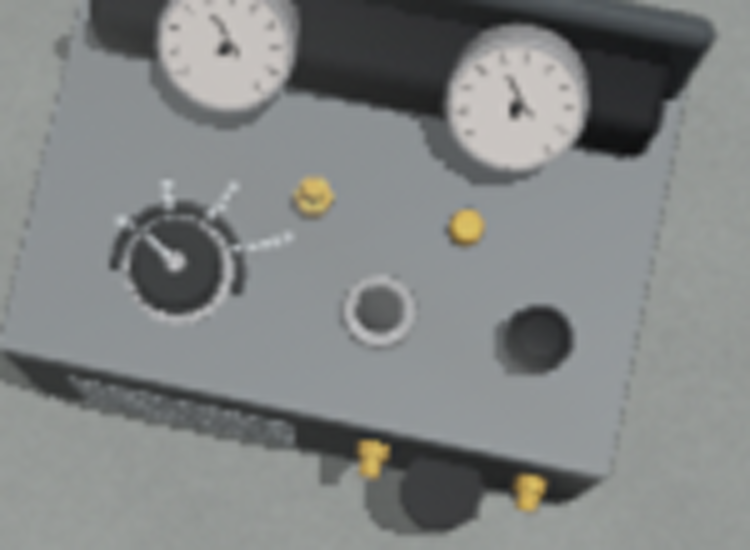

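View pics/sidec.png

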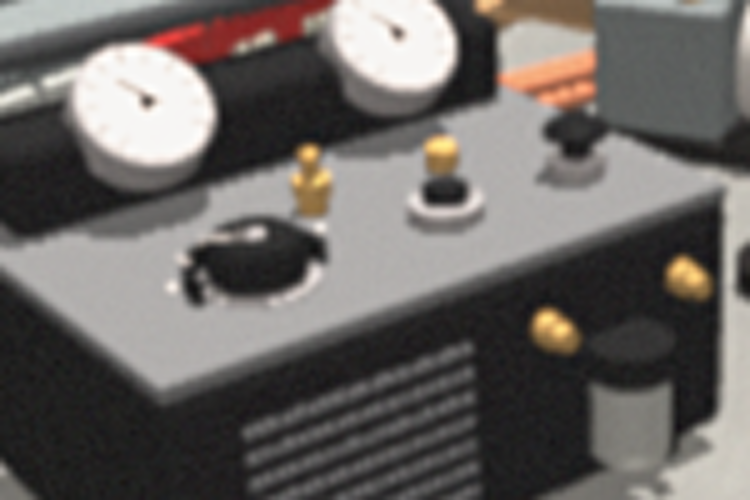

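```bash
cat > h.py <<'E'
import numpy as np
from rig import vision
def proj(n,P):
    p=vision.camera_params(n);T=np.linalg.inv(p["cam_to_world"])
    c=(T[:3,:3]@np.atleast_2d(P).T).T+T[:3,3];q=(p["K"]@c.T).T
    return q[:,:2]/q[:,2:]
E
python3 - <<'E'
from h import *
from scipy.optimize import least_squares
obj=np.array([(-65,95,219),(-65,-35,212),(-65,-135,229),(-140,200,190),(-140,-200,190)],float)
top=np.array([(176,262),(380,308),(540,338),(2,350),(607,478)])/5+[200,100]-0.0
side=np.array([(262,240),(446,186),(575,125),(165,395),(720,190)])/5+[145,115]
def W(p,o):
    c,s=np.cos(p[2]),np.sin(p[2]);return o@np.array([[c,-s,0],[s,c,0],[0,0,1]]).T+[p[0],p[1],0]
def f(p,cams=("top","side")):
    w=W(p,obj);r=[]
    if "top" in cams:r.append(proj("top",w)-top)
    if "side" in cams:r.append(proj("side",w)-side)
    return np.concatenate(r).ravel()
for cams in (("top","side"),("top",),("side",)):
    r=least_squares(f,[500,0,-.2],x_scale=[100,100,.1],loss="soft_l1",args=(cams,));print(r.x,np.round(f(r.x,cams).reshape(-1,2),1).tolist())
    print(W(r.x,obj[:3]).round(1).tolist())
    if len(cams)==2: p=r.x
a=np.array([[ -65,95,219],[-65+25*np.cos(np.radians(60)),95+25*np.sin(np.radians(60)),219],[-65+25*np.cos(np.radians(20)),95+25*np.sin(np.radians(20)),219]])
print(((proj("top",W(p,a))-[200,100])*5).round(0))
E
```

```text
[ 6.23320718e+02 -5.05888142e+01 -2.23832256e-01] [[-0.4, 0.8], [-0.2, 0.3], [0.1, -0.4], [-2.2, 1.4], [1.1, 1.1], [-1.4, -2.3], [-0.3, -1.8], [-0.3, -3.4], [-0.9, -1.9], [2.6, -3.2]]
[[581.0, 56.5, 219.0], [552.2, -70.3, 212.0], [530.0, -167.8, 229.0]]
[ 6.25084220e+02 -5.20353640e+01 -2.35046781e-01] [[-0.1, -0.2], [0.0, -0.2], [0.3, -0.5], [-2.1, 0.1], [0.9, 1.1]]
[[584.0, 55.5, 219.0], [553.7, -70.9, 212.0], [530.4, -168.2, 229.0]]
[ 6.13340166e+02 -3.97695133e+01 -2.08414912e-01] [[-1.1, -0.0], [0.0, 0.0], [-0.0, -1.9], [-0.1, 1.2], [3.1, -1.8]]
[[569.4, 66.6, 219.0], [542.5, -60.6, 212.0], [521.8, -158.4, 229.0]]
[[174. 266.]
 [144. 240.]
 [169. 227.]]
```

```bash
cat >> h.py <<'E'
import cv2
def W(p,o):
    o=np.atleast_2d(o).astype(float)
    c,s=np.cos(p[2]),np.sin(p[2]);return o@np.array([[c,-s,0],[s,c,0],[0,0,1]]).T+[p[0],p[1],0]
def circ(cx,cy,z,r,n=60):
    t=np.linspace(0,2*np.pi,n);return np.c_[cx+r*np.cos(t),cy+r*np.sin(t),0*t+z]
def crop(im,n,win,k,out,p=None):
    x0,x1,y0,y1=win
    a=cv2.resize(im[y0:y1,x0:x1,::-1],None,fx=k,fy=k,interpolation=cv2.INTER_CUBIC)
    if p is not None:
        L=[circ(-65,95,219,30),circ(-65,95,193,30),circ(-65,-35,212,15),circ(-65,-35,202,23),circ(-65,-135,229,21),np.array([(-140,200,190),(-140,-200,190),(140,-200,190)]),np.array([(-140,200,190),(140,200,190)])]
        for l in L:
            q=(proj(n,W(p,l))-[x0,y0]+.5)*k-.5
            cv2.polylines(a,[np.round(q).astype(int)],False,(0,255,0),1)
    cv2.imwrite(out,a)
E
python3 - <<'E'
from h import *
for n,w in(("top",(200,350,100,210)),("side",(145,295,115,215))):
    crop(vision.snapshot(n),n,w,5,f"pics/ov_{n}.png",[625,-52,-.235])
E
```

```text
(no output)
```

View pics/ov_top.png

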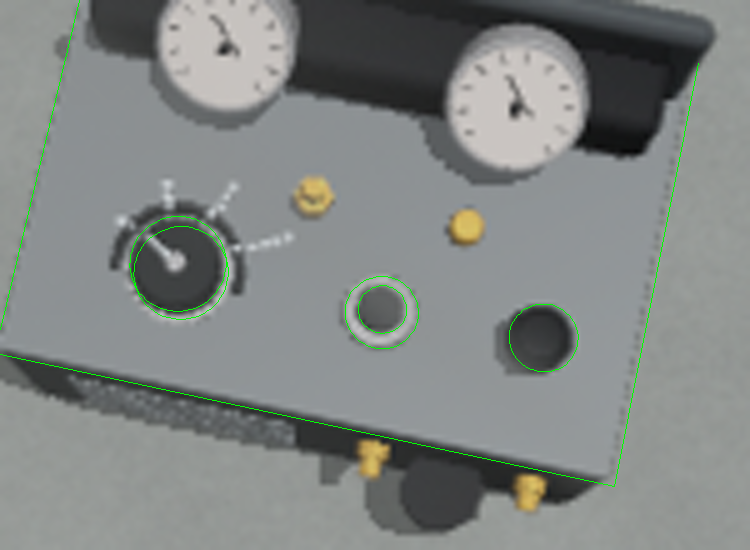

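View pics/ov_side.png

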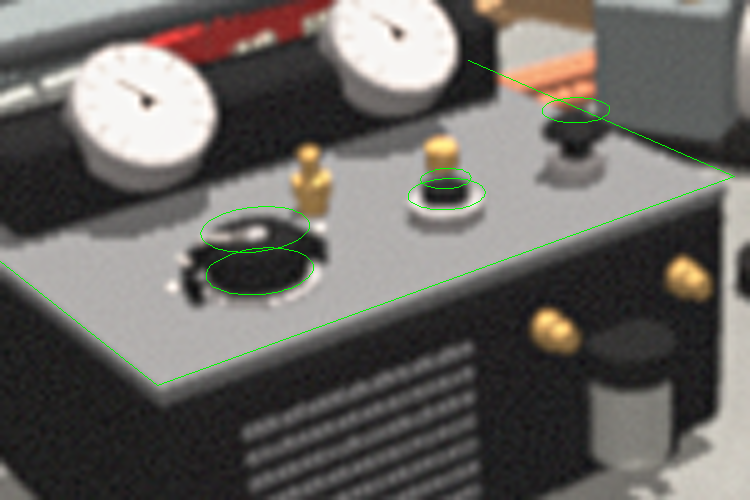

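Request:
{"method": "arm_command", "body": {"steps": [{"tz": -0.01, "wz": -0.109}, {"tz": -0.01, "wz": -0.109}, {"tz": -0.01, "wz": -0.109}, {"tz": -0.01, "wz": -0.109}, {"tz": -0.01, "wz": -0.109}, {"tz": -0.01, "wz": -0.109}, {"tz": -0.01, "wz": -0.109}, {"tz": -0.01, "wz": -0.109}], "gripper": 0, "force": 40}}

```text
invalid input
```

```bash
cat >> h.py <<'E'
P=[624,-51,-.235]
def go(u,z,yaw=None):
    "rows info to reach unit-frame xy at tcp z"
    from rig import sensors
    s=sensors.state();R=s["ee_rot"];t=W(P,[u[0],u[1],0])[0];t[2]=z
    d=R.T@(t-s["position"])
    y=np.arctan2(R[1,0],R[0,0])
    print("t",s["time"],"pos",s["position"].round(1),"target",t.round(1),"tool shift",d.round(1),"wz",round(y-P[2],4),"tilt",R[:,2].round(4),"F",s["force"].round(2),"open",s["opening"])
    c,q=np.cos(P[2]),np.sin(P[2]);e=s["position"]-[P[0],P[1],0]
    print("unit xy",np.round([c*e[0]+q*e[1],-q*e[0]+c*e[1]],1),"Funit",np.round([c*s["force"][0]+q*s["force"][1],-q*s["force"][0]+c*s["force"][1],s["force"][2]],2))
E
python3 -c "
from h import *
go((-125,87),300)"
```

```text
t 0.8 pos [ 233.9 -470.   256.3] target [522.7  62.7 300. ] tool shift [-348.3 -495.9  -43.7] wz -0.874 tilt [ 0.e+00 -1.e-04 -1.e+00] F [ 0.08 -0.12 -0.32] open 85.22875525724007
unit xy [-281.8 -498.3] Funit [ 0.11 -0.1  -0.32]
```

Request:
{"method": "arm_command", "body": {"steps": [{"tx": 0, "ty": 0, "tz": -0.01, "wx": 0, "wy": 0, "wz": -0.109}, {"tx": 0, "ty": 0, "tz": -0.01, "wx": 0, "wy": 0, "wz": -0.109}, {"tx": 0, "ty": 0, "tz": -0.01, "wx": 0, "wy": 0, "wz": -0.109}, {"tx": 0, "ty": 0, "tz": -0.01, "wx": 0, "wy": 0, "wz": -0.109}, {"tx": 0, "ty": 0, "tz": -0.01, "wx": 0, "wy": 0, "wz": -0.109}, {"tx": 0, "ty": 0, "tz": -0.01, "wx": 0, "wy": 0, "wz": -0.109}, {"tx": 0, "ty": 0, "tz": -0.01, "wx": 0, "wy": 0, "wz": -0.109}, {"tx": 0, "ty": 0, "tz": -0.01, "wx": 0, "wy": 0, "wz": -0.109}], "gripper": 0, "force": 40}}

```text
time: 1.47
position: [233.6, -469.2, 336.6]
ee_rot: [[0.98, -0.198, -0.002], [-0.198, -0.98, 0.006], [-0.003, -0.005, -1.0]]
force: [0.1, -1.0, 0.7]
opening: -0.1
```

```bash
python3 -c "
from h import *
go((-125,87),300)"
```

```text
t 1.4667 pos [ 233.6 -469.2  336.6] target [522.7  62.7 300. ] tool shift [ 178.4 -578.4   38.9] wz 0.0361 tilt [-0.0023  0.0056 -1.    ] F [ 0.06 -1.03  0.71] open -0.07048649531914458
unit xy [-282.3 -497.6] Funit [ 0.3  -0.99  0.71]
```

Request:
{"method": "arm_command", "body": {"steps": [{"tx": 0.011, "ty": -0.036, "tz": 0, "wx": 0, "wy": 0, "wz": 0.0036}, {"tx": 0.011, "ty": -0.036, "tz": 0, "wx": 0, "wy": 0, "wz": 0.0036}, {"tx": 0.011, "ty": -0.036, "tz": 0, "wx": 0, "wy": 0, "wz": 0.0036}, {"tx": 0.011, "ty": -0.036, "tz": 0, "wx": 0, "wy": 0, "wz": 0.0036}, {"tx": 0.011, "ty": -0.036, "tz": 0, "wx": 0, "wy": 0, "wz": 0.0036}, {"tx": 0.011, "ty": -0.036, "tz": 0, "wx": 0, "wy": 0, "wz": 0.0036}, {"tx": 0.011, "ty": -0.036, "tz": 0, "wx": 0, "wy": 0, "wz": 0.0036}, {"tx": 0.011, "ty": -0.036, "tz": 0, "wx": 0, "wy": 0, "wz": 0.0036}, {"tx": 0.011, "ty": -0.036, "tz": 0, "wx": 0, "wy": 0, "wz": 0.0036}, {"tx": 0.011, "ty": -0.036, "tz": 0, "wx": 0, "wy": 0, "wz": 0.0036}]}}

```text
time: 2.3
position: [419.6, -131.7, 339.3]
ee_rot: [[0.971, -0.239, 0.001], [-0.239, -0.971, 0.001], [0.001, -0.001, -1.0]]
force: [0.2, -0.1, -0.2]
opening: 0.1
```

```bash
python3 -c "
from h import *
go((-125,87),300)"
```

```text
t 2.3 pos [ 419.6 -131.7  339.3] target [522.7  62.7 300. ] tool shift [  53.7 -213.3   39.6] wz -0.006 tilt [ 0.0011  0.0011 -1.    ] F [ 0.19 -0.06 -0.19] open 0.10211415819676176
unit xy [-180. -126.] Funit [ 0.2  -0.02 -0.19]
```

Request:
{"method": "arm_command", "body": {"steps": [{"tx": 0.009, "ty": -0.0355, "tz": 0, "wx": 0, "wy": 0, "wz": 0}, {"tx": 0.009, "ty": -0.0355, "tz": 0, "wx": 0, "wy": 0, "wz": 0}, {"tx": 0.009, "ty": -0.0355, "tz": 0.0, "wx": 0, "wy": 0, "wz": 0}, {"tx": 0.009, "ty": -0.0355, "tz": 0.01, "wx": 0, "wy": 0, "wz": 0}, {"tx": 0.009, "ty": -0.0355, "tz": 0.01, "wx": 0, "wy": 0, "wz": 0}, {"tx": 0.009, "ty": -0.0355, "tz": 0.02, "wx": 0, "wy": 0, "wz": 0}, {"tx": 0, "ty": 0, "tz": 0.02, "wx": 0, "wy": 0, "wz": 0}, {"tx": 0, "ty": 0, "tz": 0.01, "wx": 0, "wy": 0, "wz": 0}, {"tx": 0, "ty": 0, "tz": 0.0, "wx": 0, "wy": 0, "wz": 0}]}}

```text
time: 3.05
position: [527.5, 79.7, 269.0]
ee_rot: [[0.973, -0.229, 0.006], [-0.229, -0.973, 0.002], [0.006, -0.003, -1.0]]
force: [0.4, 0.7, 0.2]
opening: 0.1
```

Run:
```python
from h import *
go((-125,87),250)
from rig import sensors
s=sensors.state();R=s["ee_rot"];
for n,w in(("top",(200,350,100,210)),("side",(130,280,100,200))):
    crop(vision.snapshot(n),n,w,5,f"pics/a_{n}.png",P)
    tip=s["position"]+25*R[:,2]
    c=tip+np.array([[a*14.5*R[:,0]+b*11*R[:,1] for a,b in((1,1),(1,-1),(-1,-1),(-1,1),(1,1))]])[0]
    im=cv2.imread(f"pics/a_{n}.png")
    q=(proj(n,c)-[w[0],w[2]]+.5)*5-.5
    cv2.polylines(im,[np.round(q).astype(int)],False,(0,0,255),1);cv2.imwrite(f"pics/a_{n}.png",im)
```

```text
t 3.05 pos [527.5  79.7 269. ] target [522.7  62.7 250. ] tool shift [-0.9 17.7 18.9] wz 0.0039 tilt [ 0.0062  0.0015 -1.    ] F [0.38 0.7  0.15] open 0.058372971748839424
unit xy [-124.3  104.7] Funit [0.2  0.77 0.15]
```

View pics/a_top.png

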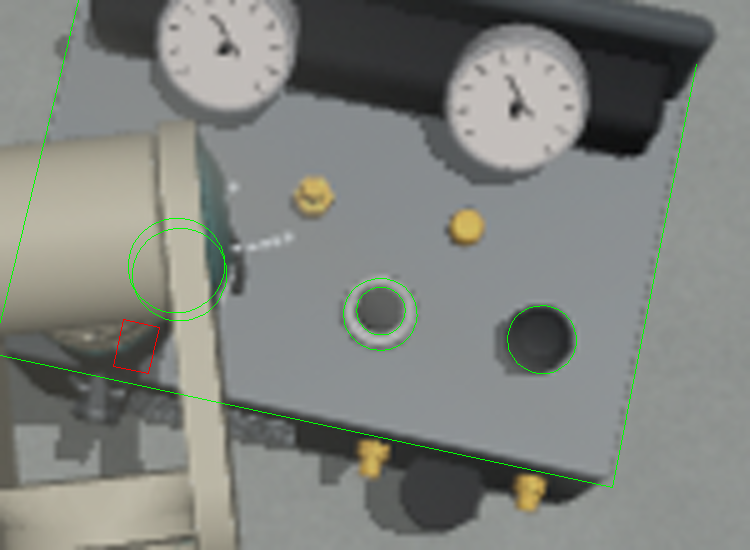

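View pics/a_side.png

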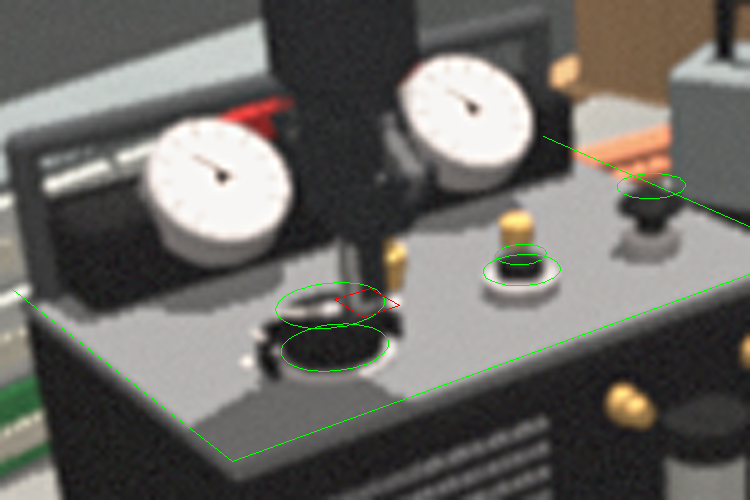

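Request:
{"method": "arm_command", "body": {"steps": [{"tx": -0.003, "ty": 0.009, "tz": 0, "wx": 0, "wy": 0, "wz": 0}, {"tx": -0.003, "ty": 0.009, "tz": 0.005, "wx": 0, "wy": 0, "wz": 0}, {"tx": 0, "ty": 0, "tz": 0.016, "wx": 0, "wy": 0, "wz": 0}, {"tx": 0, "ty": 0, "tz": 0.016, "wx": 0, "wy": 0, "wz": 0}, {"tx": 0, "ty": 0, "tz": 0.002, "wx": 0, "wy": 0, "wz": 0}]}}

```text
time: 3.57
position: [518.2, 55.6, 239.2]
ee_rot: [[0.971, -0.237, 0.024], [-0.237, -0.971, 0.001], [0.023, -0.007, -1.0]]
force: [0.7, 0.1, -0.1]
opening: -0.2
```

```bash
cat > look.py <<'E'
from h import *
import sys
from rig import sensors
go((-105,95),230)
s=sensors.state();R=s["ee_rot"]
for n,w in(("side",(155,255,125,205)),):
    o=f"pics/{sys.argv[1]}_{n}.png"
    im=vision.snapshot(n);crop(im,n,w,7,o,P if len(sys.argv)>2 else None)
E
python3 look.py b
```

```text
t 3.5667 pos [518.2  55.6 239.2] target [544.   65.8 230. ] tool shift [ 22.4 -16.    9.8] wz -0.0046 tilt [ 2.390e-02  9.000e-04 -9.997e-01] F [ 0.71  0.05 -0.09] open -0.15229967273430295
unit xy [-127.7   79. ] Funit [ 0.68  0.22 -0.09]
```

View pics/b_side.png

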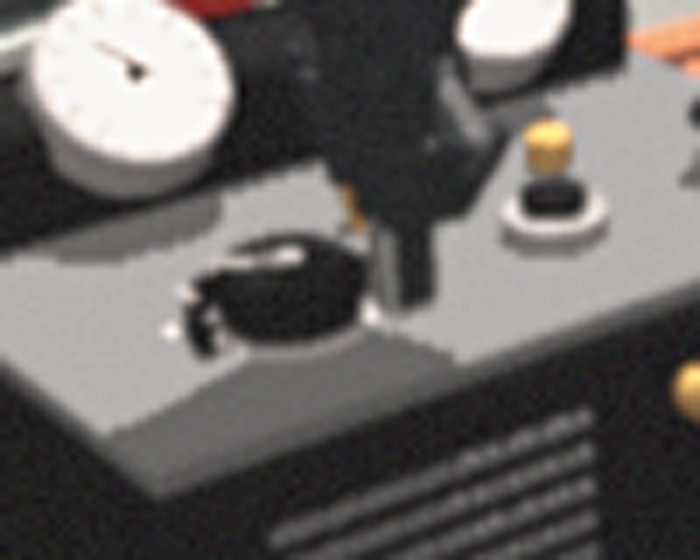

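Request:
{"method": "arm_command", "body": {"steps": [{"tx": 0, "ty": -0.008, "tz": 0.009, "wx": 0, "wy": 0, "wz": 0}, {"tx": 0, "ty": 0, "tz": 0, "wx": 0, "wy": -0.024, "wz": 0}, {"tx": 0, "ty": 0, "tz": 0, "wx": 0, "wy": 0, "wz": 0}]}}

```text
time: 3.87
position: [521.0, 62.5, 234.1]
ee_rot: [[0.971, -0.24, 0.005], [-0.24, -0.971, 0.007], [0.003, -0.008, -1.0]]
force: [-0.9, 0.5, -0.0]
opening: 0.1
```

```bash
python3 look.py c
```

```text
t 3.8667 pos [521.   62.5 234.1] target [544.   65.8 230. ] tool shift [21.5 -8.7  4.3] wz -0.007 tilt [ 0.0048  0.0073 -1.    ] F [-0.94  0.48 -0.02] open 0.11736756156003485
unit xy [-126.6   86.4] Funit [-1.03  0.25 -0.02]
```

Now inch towards the rim, feeling for contact.

Request:
{"method": "arm_command", "body": {"steps": [{"tx": 0.003, "ty": 0, "tz": 0.004, "wx": 0, "wy": 0, "wz": 0}, {"tx": 0.003, "ty": 0, "tz": 0.001, "wx": 0, "wy": 0, "wz": 0}, {"tx": 0.003, "ty": 0, "tz": 0, "wx": 0, "wy": 0, "wz": 0}]}}

```text
time: 4.17
position: [530.8, 60.7, 229.7]
ee_rot: [[0.971, -0.239, 0.007], [-0.239, -0.971, 0.007], [0.005, -0.009, -1.0]]
force: [-0.2, -0.5, 0.5]
opening: 0.4
```

Request:
{"method": "arm_command", "body": {"steps": [{"tx": 0.003, "ty": 0, "tz": 0.001, "wx": 0, "wy": 0, "wz": 0}]}}

```text
time: 4.25
position: [534.1, 59.9, 228.9]
ee_rot: [[0.971, -0.239, 0.007], [-0.239, -0.971, 0.007], [0.006, -0.009, -1.0]]
force: [0.7, 1.4, -0.5]
opening: 0.2
```

Request:
{"method": "arm_command", "body": {"steps": [{"tx": 0.003, "ty": 0, "tz": 0, "wx": 0, "wy": 0, "wz": 0}]}}

```text
time: 4.33
position: [537.4, 59.1, 228.6]
ee_rot: [[0.971, -0.239, 0.007], [-0.239, -0.971, 0.007], [0.005, -0.009, -1.0]]
force: [0.1, 1.1, 0.2]
opening: -0.0
```

```bash
python3 look.py d
```

```text
t 4.3333 pos [537.4  59.1 228.6] target [544.   65.8 230. ] tool shift [ 4.8 -8.1 -1.3] wz -0.0059 tilt [ 0.0072  0.0072 -0.9999] F [0.12 1.05 0.15] open -0.002655560009383223
unit xy [-109.8   86.9] Funit [-0.13  1.05  0.15]
```

View pics/d_side.png

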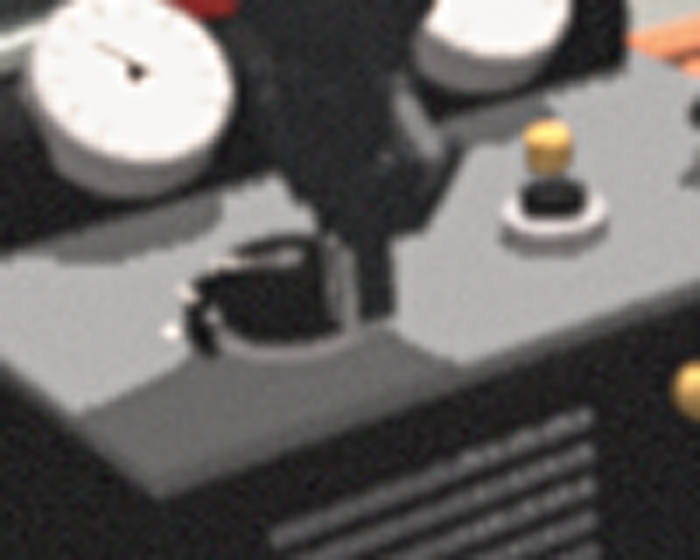

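Request:
{"method": "arm_command", "body": {"steps": [{"tx": 0.002, "ty": 0, "tz": 0, "wx": 0, "wy": 0, "wz": 0}]}}

```text
time: 4.47
position: [539.9, 58.4, 228.7]
ee_rot: [[0.971, -0.239, 0.007], [-0.239, -0.971, 0.007], [0.005, -0.009, -1.0]]
force: [0.6, -0.8, -1.2]
opening: 0.3
```

Request:
{"method": "arm_command", "body": {"steps": [{"tx": 0.002, "ty": 0, "tz": 0, "wx": 0, "wy": 0, "wz": 0}]}}

```text
time: 4.55
position: [541.3, 57.9, 228.5]
ee_rot: [[0.971, -0.239, 0.005], [-0.239, -0.971, 0.007], [0.003, -0.008, -1.0]]
force: [-9.9, -0.1, 2.3]
opening: -0.1
```

Request:
{"method": "arm_command", "body": {"steps": [{"tx": 0.002, "ty": 0, "tz": 0, "wx": 0, "wy": 0, "wz": 0}]}}

```text
time: 4.63
position: [541.8, 57.6, 228.4]
ee_rot: [[0.971, -0.238, -0.001], [-0.238, -0.971, 0.008], [-0.002, -0.007, -1.0]]
force: [-15.9, 1.4, 5.9]
opening: -0.1
```

Request:
{"method": "arm_command", "body": {"steps": [{"tx": 0.002, "ty": -0.002, "tz": 0, "wx": 0, "wy": 0, "wz": 0}, {"tx": 0.002, "ty": -0.002, "tz": 0, "wx": 0, "wy": 0, "wz": 0}, {"tx": 0.002, "ty": -0.002, "tz": 0, "wx": 0, "wy": 0, "wz": 0}]}}

```text
time: 4.88
position: [542.7, 61.7, 228.6]
ee_rot: [[0.971, -0.238, -0.022], [-0.238, -0.971, 0.006], [-0.023, -0.001, -1.0]]
force: [-15.3, -1.6, 5.8]
opening: 0.1
```

```bash
python3 look.py e
```

```text
t 4.8833 pos [542.7  61.7 228.6] target [544.   65.8 230. ] tool shift [ 0.2 -4.3 -1.4] wz -0.0056 tilt [-0.0222  0.0062 -0.9997] F [-15.28  -1.6    5.8 ] open 0.12644433021067644
unit xy [-105.3   90.7] Funit [-14.49  -5.11   5.8 ]
```

View pics/e_side.png

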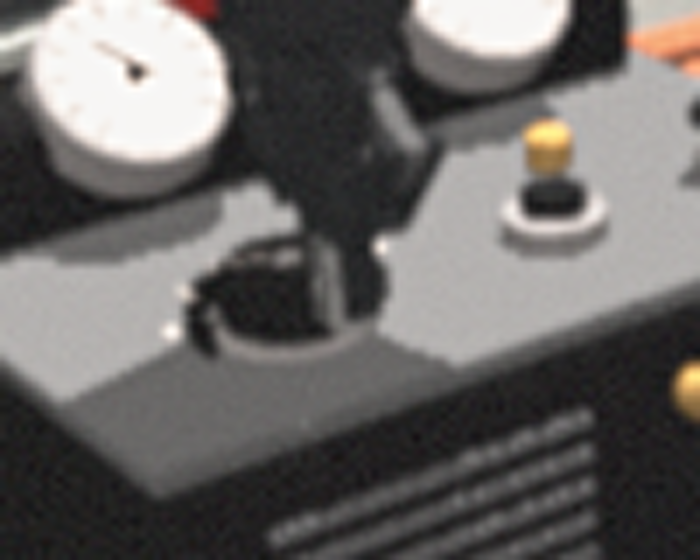

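Request:
{"method": "arm_command", "body": {"steps": [{"tx": 0.001, "ty": -0.002, "tz": 0, "wx": 0, "wy": 0.008, "wz": 0}, {"tx": 0.001, "ty": -0.002, "tz": 0, "wx": 0, "wy": 0.008, "wz": 0}, {"tx": 0.001, "ty": -0.002, "tz": 0, "wx": 0, "wy": 0.008, "wz": 0}]}}

```text
time: 5.18
position: [542.8, 66.8, 228.3]
ee_rot: [[0.971, -0.238, -0.014], [-0.238, -0.971, -0.001], [-0.013, 0.004, -1.0]]
force: [-9.3, 0.4, 3.2]
opening: -0.3
```

```bash
python3 look.py f
```

```text
t 5.1833 pos [542.8  66.8 228.3] target [544.   65.8 230. ] tool shift [ 1.3  0.7 -1.7] wz -0.0056 tilt [-1.380e-02 -6.000e-04 -9.999e-01] F [-9.31  0.42  3.17] open -0.2794885466071864
unit xy [-106.4   95.7] Funit [-9.15 -1.76  3.17]
```

View pics/f_side.png

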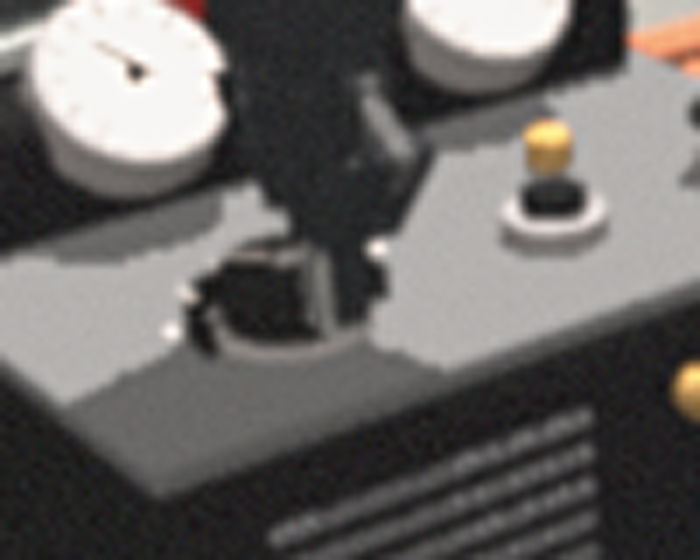

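Request:
{"method": "arm_command", "body": {"steps": [{"tx": 0.002, "ty": -0.002, "tz": 0, "wx": 0, "wy": 0.006, "wz": 0}, {"tx": 0.002, "ty": -0.002, "tz": 0, "wx": 0, "wy": 0.006, "wz": 0}, {"tx": 0.002, "ty": -0.002, "tz": 0, "wx": 0, "wy": 0.006, "wz": 0}]}}

```text
time: 5.48
position: [545.4, 73.8, 228.2]
ee_rot: [[0.972, -0.236, -0.011], [-0.236, -0.972, -0.001], [-0.01, 0.004, -1.0]]
force: [-8.5, 4.7, 3.3]
opening: -0.1
```

```bash
python3 look.py g
```

```text
t 5.4833 pos [545.4  73.8 228.2] target [544.   65.8 230. ] tool shift [ 0.5  8.  -1.8] wz -0.0029 tilt [-0.0106 -0.0012 -0.9999] F [-8.45  4.66  3.3 ] open -0.14850555706855836
unit xy [-105.5  103. ] Funit [-9.3   2.56  3.3 ]
```

View pics/g_side.png

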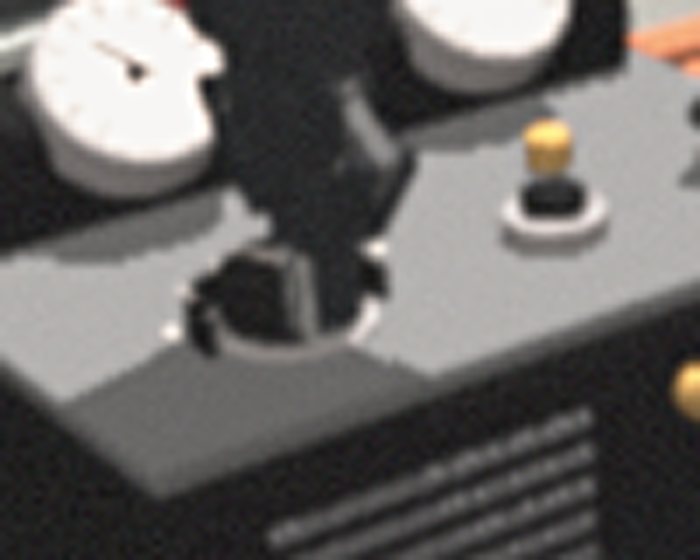

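Request:
{"method": "arm_command", "body": {"steps": [{"tx": -0.004, "ty": -0.001, "tz": 0, "wx": 0, "wy": 0, "wz": 0}, {"tx": -0.008, "ty": 0, "tz": 0, "wx": 0, "wy": 0, "wz": 0}, {"tx": -0.002, "ty": 0.008, "tz": 0, "wx": 0, "wy": 0, "wz": 0}, {"tx": 0, "ty": 0.008, "tz": 0, "wx": 0, "wy": 0, "wz": 0}, {"tx": 0, "ty": 0, "tz": 0, "wx": 0, "wy": 0, "wz": 0}]}}

```text
time: 5.95
position: [527.0, 62.5, 228.5]
ee_rot: [[0.972, -0.233, -0.009], [-0.233, -0.972, -0.001], [-0.009, 0.003, -1.0]]
force: [0.3, -0.7, 0.5]
opening: -0.2
```

```bash
python3 look.py i;  python3 - <<'E'
from h import *
crop(vision.snapshot("top"),"top",(200,350,100,210),5,"pics/i_top.png")
# predicted side pixel of pointer for angles
for a in (60,20,-20,-60):
    t=np.radians(a);q=proj("side",W(P,[[-65,95,219],[-65+25*np.cos(t),95+25*np.sin(t),219]]));print(a,((q-[155,125]+.5)*7).round(0).tolist())
E
```

```text
t 5.95 pos [527.   62.5 228.5] target [544.   65.8 230. ] tool shift [15.7 -7.2 -1.7] wz -0.0006 tilt [-0.0094 -0.001  -1.    ] F [ 0.34 -0.68  0.46] open -0.239145583181668
unit xy [-120.7   87.8] Funit [ 0.49 -0.58  0.46]
60 [[287.0, 252.0], [224.0, 257.0]]
20 [[287.0, 252.0], [239.0, 239.0]]
-20 [[287.0, 252.0], [276.0, 228.0]]
-60 [[287.0, 252.0], [318.0, 227.0]]
```

View pics/i_side.png

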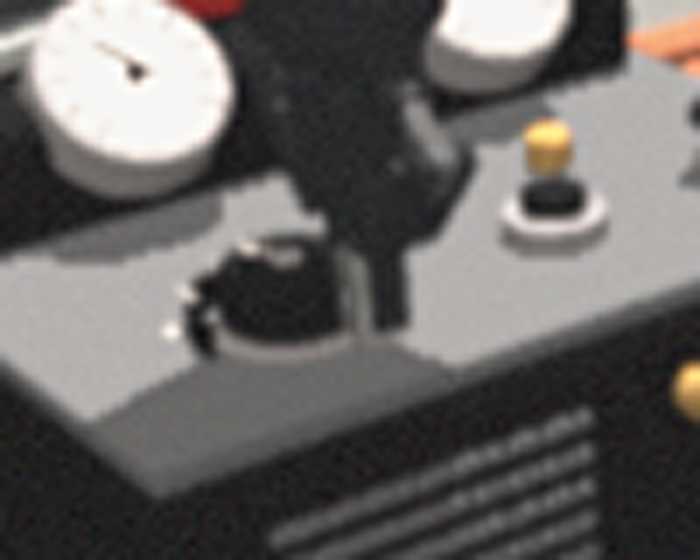

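View pics/i_top.png

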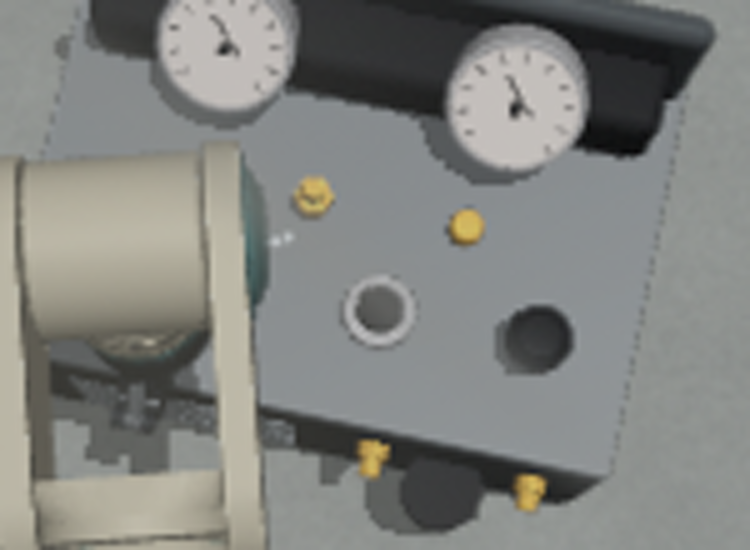

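Request:
{"method": "arm_command", "body": {"steps": [{"tx": 0.007, "ty": 0, "tz": 0, "wx": 0, "wy": 0.005, "wz": 0}, {"tx": 0.005, "ty": 0, "tz": 0, "wx": 0, "wy": 0.004, "wz": 0}, {"tx": 0.003, "ty": 0, "tz": 0, "wx": 0, "wy": 0, "wz": 0}, {"tx": 0.003, "ty": 0, "tz": 0, "wx": 0, "wy": 0, "wz": 0}]}}

```text
time: 6.38
position: [542.7, 59.3, 228.4]
ee_rot: [[0.972, -0.233, -0.012], [-0.233, -0.973, -0.001], [-0.012, 0.004, -1.0]]
force: [-29.9, 4.5, 13.7]
opening: -0.2
```

```bash
python3 look.py j
```

```text
t 6.3833 pos [542.7  59.3 228.4] target [544.   65.8 230. ] tool shift [-0.2 -6.6 -1.7] wz -0.0 tilt [-1.240e-02 -7.000e-04 -9.999e-01] F [-29.91   4.48  13.74] open -0.23204348631991156
unit xy [-104.8   88.4] Funit [-30.13  -2.61  13.74]
```

Request:
{"method": "arm_command", "body": {"steps": [{"tx": 0.001, "ty": -0.002, "tz": 0, "wx": 0, "wy": 0.004, "wz": 0}, {"tx": 0.0015, "ty": -0.002, "tz": 0, "wx": 0, "wy": 0.005, "wz": 0}, {"tx": 0.0015, "ty": -0.002, "tz": 0, "wx": 0, "wy": 0.006, "wz": 0}, {"tx": 0.0015, "ty": -0.002, "tz": 0, "wx": 0, "wy": 0.006, "wz": 0}]}}

```text
time: 6.77
position: [543.0, 66.3, 228.2]
ee_rot: [[0.973, -0.232, -0.02], [-0.232, -0.973, -0.006], [-0.018, 0.011, -1.0]]
force: [-14.7, 0.6, 6.4]
opening: -0.0
```

```bash
python3 look.py k
```

```text
t 6.7667 pos [543.   66.3 228.2] target [544.   65.8 230. ] tool shift [ 1.   0.3 -1.8] wz 0.0009 tilt [-0.0198 -0.0064 -0.9998] F [-14.74   0.62   6.37] open -0.022182032638443695
unit xy [-106.1   95.2] Funit [-14.48  -2.83   6.37]
```

View pics/k_side.png

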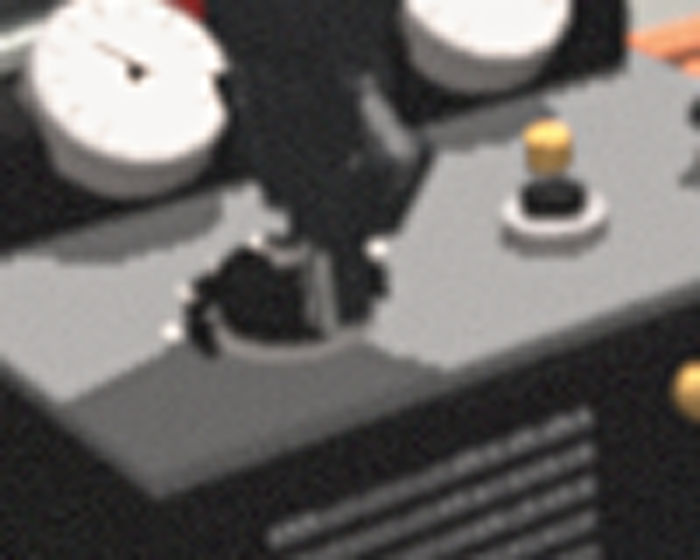

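Moving; as in the first stroke at this point. Finish the stroke.

Request:
{"method": "arm_command", "body": {"steps": [{"tx": 0.002, "ty": -0.002, "tz": 0, "wx": 0, "wy": 0.006, "wz": 0}, {"tx": 0.002, "ty": -0.002, "tz": 0, "wx": 0, "wy": 0.006, "wz": 0}, {"tx": 0.002, "ty": -0.002, "tz": 0, "wx": 0, "wy": 0.006, "wz": 0}]}}

```text
time: 7.07
position: [545.5, 73.7, 228.0]
ee_rot: [[0.973, -0.228, -0.021], [-0.229, -0.973, -0.007], [-0.019, 0.011, -1.0]]
force: [-11.9, 5.8, 5.2]
opening: -0.1
```

```bash
python3 look.py l
```

```text
t 7.0667 pos [545.5  73.7 228. ] target [544.   65.8 230. ] tool shift [ 0.3  8.  -1.9] wz 0.0043 tilt [-0.0207 -0.0066 -0.9998] F [-11.91   5.77   5.19] open -0.09313943553480278
unit xy [-105.4  102.9] Funit [-12.93   2.83   5.19]
```

View pics/l_side.png

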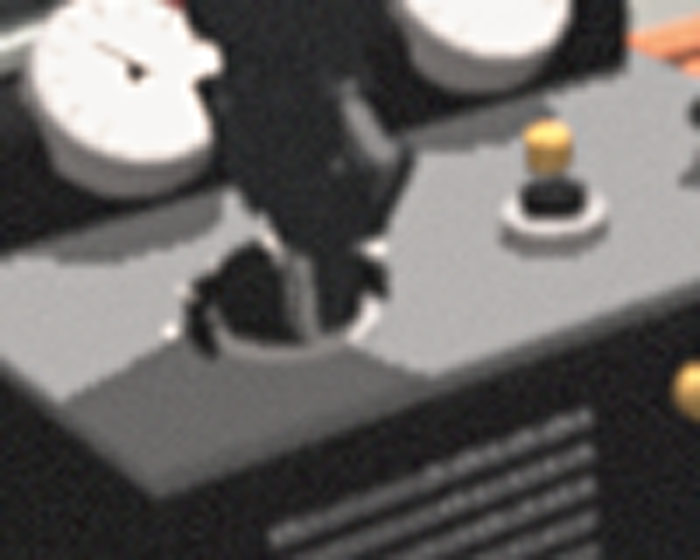

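Request:
{"method": "arm_command", "body": {"steps": [{"tx": -0.004, "ty": -0.001, "tz": 0, "wx": 0, "wy": 0, "wz": 0}, {"tx": -0.009, "ty": 0, "tz": 0, "wx": 0, "wy": 0, "wz": 0}, {"tx": -0.004, "ty": 0, "tz": -0.02, "wx": 0, "wy": 0.01, "wz": 0}, {"tx": 0, "ty": 0, "tz": -0.03, "wx": 0, "wy": 0.01, "wz": 0}, {"tx": 0, "ty": 0, "tz": -0.02, "wx": 0, "wy": 0, "wz": 0}, {"tx": 0.004, "ty": 0.03, "tz": 0, "wx": 0, "wy": 0, "wz": 0}, {"tx": 0.012, "ty": 0.035, "tz": 0, "wx": 0, "wy": 0, "wz": 0}, {"tx": 0.012, "ty": 0.035, "tz": 0, "wx": 0, "wy": 0, "wz": 0}, {"tx": 0.01, "ty": 0.02, "tz": 0, "wx": 0, "wy": 0, "wz": 0}, {"tx": 0, "ty": 0, "tz": 0, "wx": 0, "wy": 0, "wz": 0}]}}

```text
time: 7.95
position: [539.1, -48.0, 302.1]
ee_rot: [[0.975, -0.222, 0.002], [-0.222, -0.975, -0.013], [0.005, 0.013, -1.0]]
force: [0.0, 0.1, -0.1]
opening: 0.0
```

```bash
python3 look.py m;  python3 - <<'E'
from h import *
go((-65,-35),260)
crop(vision.snapshot("top"),"top",(200,350,100,210),5,"pics/m_top.png")
E
```

```text
t 7.95 pos [539.1 -48.  302.1] target [544.   65.8 230. ] tool shift [ -20.9 -113.    70.6] wz 0.0112 tilt [ 0.0018 -0.0134 -0.9999] F [ 0.04  0.07 -0.13] open 0.009059286065964104
unit xy [-83.2 -16.9] Funit [ 0.03  0.08 -0.13]
t 8.0 pos [538.9 -46.6 302.1] target [552.6 -69.9 260. ] tool shift [18.4 19.2 42.4] wz 0.0118 tilt [ 0.0016 -0.0127 -0.9999] F [-0.32 -0.22  0.5 ] open 0.04017225870835013
unit xy [-83.8 -15.5] Funit [-0.26 -0.29  0.5 ]
```

View pics/m_side.png

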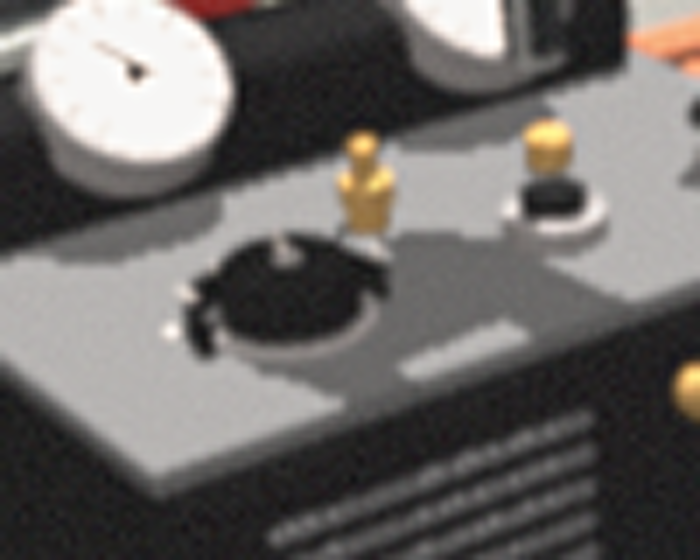

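View pics/m_top.png

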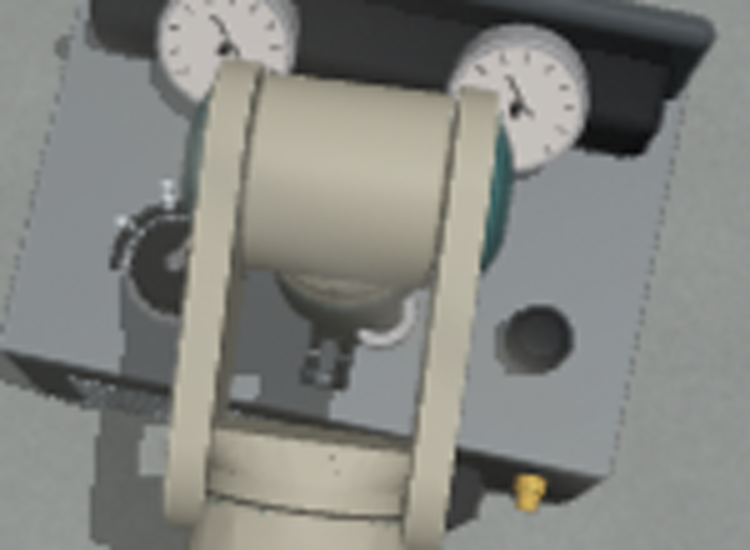

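Request:
{"method": "arm_command", "body": {"steps": [{"tx": 0.009, "ty": 0.0095, "tz": 0, "wx": 0.006, "wy": 0, "wz": 0.005}, {"tx": 0.009, "ty": 0.0095, "tz": 0.01, "wx": 0.006, "wy": 0, "wz": 0.005}, {"tx": 0, "ty": 0, "tz": 0.02, "wx": 0, "wy": 0, "wz": 0}, {"tx": 0, "ty": 0, "tz": 0.015, "wx": 0, "wy": 0, "wz": 0}, {"tx": 0, "ty": 0, "tz": 0.006, "wx": 0, "wy": 0, "wz": 0}, {"tx": 0, "ty": 0, "tz": 0, "wx": 0, "wy": 0, "wz": 0}]}}

```text
time: 8.55
position: [554.7, -66.2, 247.2]
ee_rot: [[0.974, -0.225, 0.006], [-0.225, -0.974, 0.002], [0.005, -0.003, -1.0]]
force: [-0.5, 1.1, -0.4]
opening: -0.1
```

Run:
```python
from h import *
go((-65,-35),237)
crop(vision.snapshot("side"),"side",(185,285,115,195),7,"pics/n_side.png")
```

```text
t 8.55 pos [554.7 -66.2 247.2] target [552.6 -69.9 237. ] tool shift [-1.2  4.1 10.2] wz 0.0076 tilt [ 0.0057  0.002  -1.    ] F [-0.52  1.13 -0.37] open -0.10824301763782443
unit xy [-63.9 -30.9] Funit [-0.77  0.97 -0.37]
```

View pics/n_side.png

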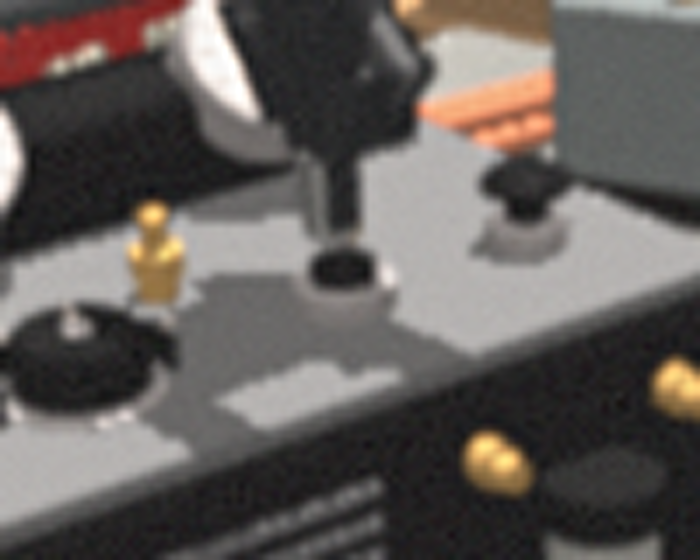

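Request:
{"method": "arm_command", "body": {"steps": [{"tx": -0.001, "ty": 0.004, "tz": 0.004, "wx": 0, "wy": 0, "wz": 0.007}, {"tx": 0, "ty": 0, "tz": 0.003, "wx": 0, "wy": 0, "wz": 0}, {"tx": 0, "ty": 0, "tz": 0, "wx": 0, "wy": 0, "wz": 0}]}}

```text
time: 8.85
position: [553.5, -69.8, 241.8]
ee_rot: [[0.973, -0.232, 0.009], [-0.232, -0.973, 0.002], [0.008, -0.004, -1.0]]
force: [-0.6, -0.7, -1.1]
opening: -0.1
```

Request:
{"method": "arm_command", "body": {"steps": [{"tx": 0, "ty": 0, "tz": 0.002, "wx": 0, "wy": 0, "wz": 0}, {"tx": 0, "ty": 0, "tz": 0, "wx": 0, "wy": 0, "wz": 0}]}}

```text
time: 9.02
position: [553.8, -69.9, 240.7]
ee_rot: [[0.973, -0.232, 0.01], [-0.232, -0.973, 0.001], [0.01, -0.004, -1.0]]
force: [-0.6, -0.5, -0.6]
opening: -0.1
```

Request:
{"method": "arm_command", "body": {"steps": [{"tx": 0, "ty": 0, "tz": 0.002, "wx": 0, "wy": 0, "wz": 0}]}}

```text
time: 9.1
position: [554.1, -69.9, 239.5]
ee_rot: [[0.973, -0.232, 0.012], [-0.232, -0.973, 0.001], [0.011, -0.004, -1.0]]
force: [0.9, -0.6, -0.6]
opening: -0.3
```

Request:
{"method": "arm_command", "body": {"steps": [{"tx": 0, "ty": 0, "tz": 0.002, "wx": 0, "wy": 0, "wz": 0}]}}

```text
time: 9.18
position: [554.2, -69.9, 237.6]
ee_rot: [[0.973, -0.232, 0.013], [-0.232, -0.973, 0.001], [0.012, -0.004, -1.0]]
force: [-0.0, 0.4, 0.2]
opening: 0.1
```

Run:
```python
from h import *
go((-65,-35),237)
crop(vision.snapshot("side"),"side",(185,285,115,195),7,"pics/o_side.png")
```

```text
t 9.1833 pos [554.2 -69.9 237.6] target [552.6 -69.9 237. ] tool shift [-1.5  0.4  0.6] wz 0.001 tilt [ 1.260e-02  9.000e-04 -9.999e-01] F [-0.    0.36  0.22] open 0.11410874844941565
unit xy [-63.5 -34.6] Funit [-0.09  0.35  0.22]
```

View pics/o_side.png

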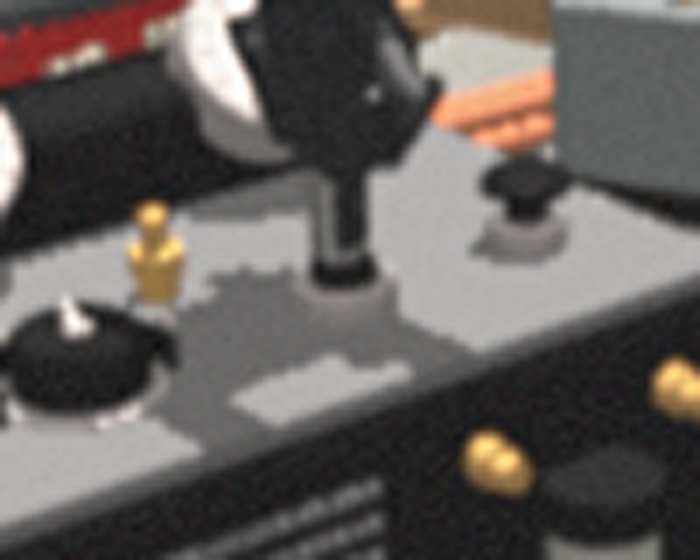

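Tip sits just above the button, roughly centred (tip end ~(343,260), button ~(343,270)). Press.

Request:
{"method": "arm_command", "body": {"steps": [{"tx": -0.001, "ty": 0, "tz": 0.003, "wx": 0, "wy": -0.008, "wz": 0}, {"tx": 0, "ty": 0, "tz": 0.003, "wx": 0, "wy": 0, "wz": 0}]}}

```text
time: 9.4
position: [553.6, -69.7, 232.3]
ee_rot: [[0.973, -0.232, 0.006], [-0.232, -0.973, 0.002], [0.006, -0.004, -1.0]]
force: [-2.6, 0.9, 4.2]
opening: 0.0
```

Request:
{"method": "arm_command", "body": {"steps": [{"tx": 0, "ty": 0, "tz": 0.003, "wx": 0, "wy": 0, "wz": 0}, {"tx": 0, "ty": 0, "tz": 0.003, "wx": 0, "wy": 0, "wz": 0}]}}

```text
time: 9.57
position: [553.7, -69.7, 230.7]
ee_rot: [[0.973, -0.232, 0.01], [-0.232, -0.973, 0.001], [0.009, -0.004, -1.0]]
force: [-11.4, 1.8, 23.4]
opening: 0.1
```

Request:
{"method": "arm_command", "body": {"steps": [{"tx": 0, "ty": 0, "tz": 0.002, "wx": 0, "wy": 0, "wz": 0}]}}

```text
time: 9.65
position: [553.6, -69.7, 231.0]
ee_rot: [[0.973, -0.232, 0.011], [-0.232, -0.973, 0.001], [0.011, -0.004, -1.0]]
force: [-5.2, 0.2, 8.0]
opening: -0.1
```

Request:
{"method": "arm_command", "body": {"steps": [{"tx": 0, "ty": 0, "tz": -0.006, "wx": 0, "wy": 0, "wz": 0}, {"tx": 0, "ty": 0, "tz": -0.015, "wx": 0, "wy": 0, "wz": 0}, {"tx": 0, "ty": 0, "tz": -0.03, "wx": 0, "wy": 0, "wz": 0}, {"tx": -0.01, "ty": 0, "tz": -0.03, "wx": 0, "wy": 0, "wz": 0}, {"tx": -0.03, "ty": 0, "tz": -0.01, "wx": 0, "wy": 0, "wz": 0}, {"tx": -0.035, "ty": 0.01, "tz": 0, "wx": 0, "wy": 0, "wz": 0}, {"tx": -0.035, "ty": 0.02, "tz": 0, "wx": 0, "wy": 0, "wz": 0}, {"tx": -0.02, "ty": 0.035, "tz": 0, "wx": 0, "wy": 0, "wz": 0}, {"tx": 0, "ty": 0.035, "tz": 0, "wx": 0, "wy": 0, "wz": 0}, {"tx": 0, "ty": 0.035, "tz": 0, "wx": 0, "wy": 0, "wz": 0}]}}

```text
time: 10.48
position: [389.7, -168.1, 322.7]
ee_rot: [[0.975, -0.221, 0.009], [-0.221, -0.975, 0.002], [0.009, -0.004, -1.0]]
force: [0.8, -0.6, -0.2]
opening: 0.3
```

Request:
{"method": "arm_command", "body": {"steps": [{"tx": 0, "ty": 0.035, "tz": 0, "wx": 0, "wy": 0, "wz": 0}, {"tx": 0, "ty": 0.035, "tz": 0, "wx": 0, "wy": 0, "wz": 0}, {"tx": 0, "ty": 0.035, "tz": 0, "wx": 0, "wy": 0, "wz": 0}, {"tx": 0, "ty": 0.035, "tz": 0, "wx": 0, "wy": 0, "wz": 0}, {"tx": 0, "ty": 0, "tz": 0, "wx": 0, "wy": 0, "wz": 0}, {"tx": 0, "ty": 0, "tz": 0, "wx": 0, "wy": 0, "wz": 0}]}}

```text
time: 10.98
position: [352.7, -315.4, 320.8]
ee_rot: [[0.974, -0.227, 0.009], [-0.227, -0.974, 0.003], [0.008, -0.004, -1.0]]
force: [0.5, 0.5, -0.6]
opening: 0.3
```

Run:
```python
from h import *
go((-65,-35),237)
crop(vision.snapshot("side"),"side",(145,295,115,215),5,"pics/z_side.png")
crop(vision.snapshot("top"),"top",(200,350,100,210),5,"pics/z_top.png")
```

```text
t 10.9833 pos [ 352.7 -315.4  320.8] target [552.6 -69.9 237. ] tool shift [ 138.4 -284.1   86.2] wz 0.0061 tilt [ 0.0086  0.0026 -1.    ] F [ 0.48  0.51 -0.55] open 0.2531316397760526
unit xy [-202.3 -320.3] Funit [ 0.35  0.61 -0.55]
```

View pics/z_side.png

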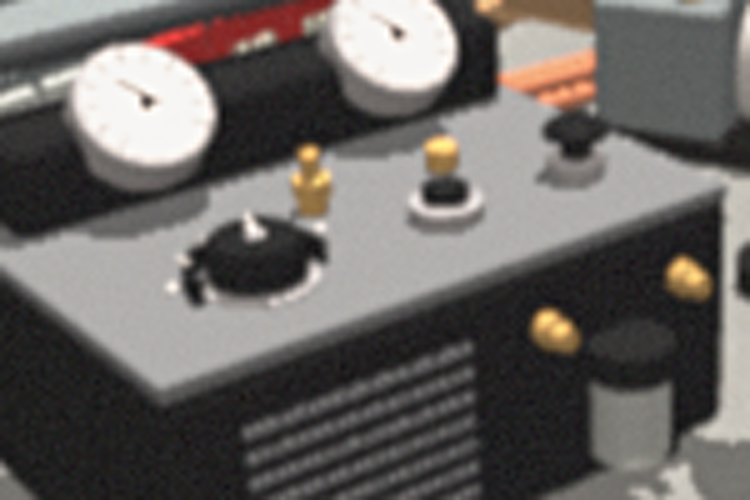

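View pics/z_top.png

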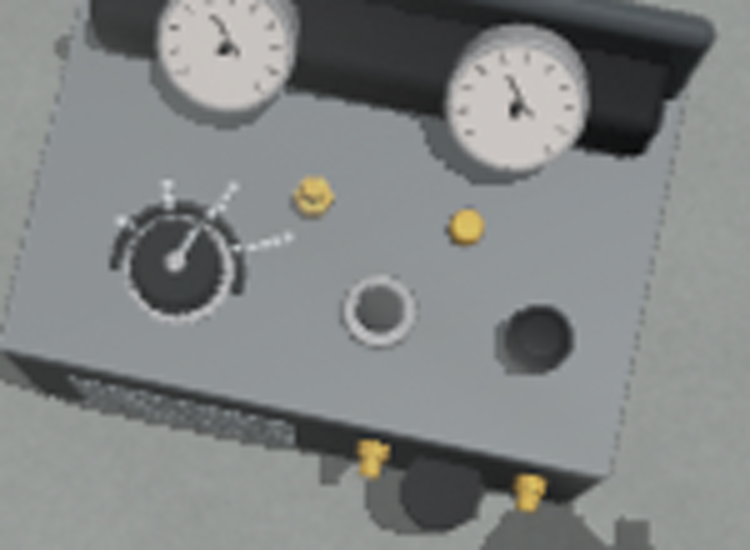

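The pointer runs from (176,262) to (205,222), in line with the three-pip mark. The start button is up, and the adapter, cap and stop are where they were. The arm is clear of everything.

```bash
python3 -c "
from rig import close_job
print(close_job())"
```

```text
the job is handed in; nothing more can be done
None
```

The selector is now on vapour, its third position, and the start button has been pressed right down and released. The job was handed in at about 11 s of the 51 s allowed.

- **Selector:** it started in the first position. I rubbed the front of the rim clockwise with the shut fingertips in two strokes, one click each. In the final top picture the pointer is in line with the three-pip mark.
- **Start button:** I pressed it to its stop. The finger force rose to about 23 N and the tip came to rest about 6 mm below the button's raised height. The final picture shows it up again.
- **Other things:** the stop button was not touched, and the adapter and cap stand where they did. I did not compare the bench items before and after. The arm worked only above the deck and crossed the bench at height. No contact force I read went above about 33 N, and that was on the fingertip.

**Checks that disagreed:** the side camera placed the unit about 11 mm off the top camera's estimate, seen as 2–3 pixels too low. Touching the rim and the button agreed with the top camera to within a few millimetres, so I used that one.

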